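# Seat the orchid pot and set the slide's handwheel with its slack taken up

## Task

Wind the potting slide's handwheel clockwise, past its index mark, until you feel the pusher bear firmly but gently on the orchid pot with the pot fully home against the back rest. Then wind it back anticlockwise and stop with the crank handle in line with the index fin, arriving from that side only so that the gear's slack is taken up and the pusher's pointer stands at its own line. Move the pot only with the slide, never squeeze it hard, disturb nothing else, and let go at the end.

Things in the scene. Friction and masses are not known exactly. Their poses are not given: they have to be found in the camera images.
- slide: the potting slide: a grey deck 190 mm (its x) by 420 mm (its y), 20 mm thick, fixed to the cart top; z up. Origin: on the cart top under the deck, near its middle. From -y to +y stand the handwheel (axis at x 0, y -120 mm), the pusher, the pot and the back rest
- wheel: the flat handwheel; origin on its axis, 51 mm above the cart top. Clockwise (from above) it drives the pusher to the slide's +y, 20 to 37 mm per radian, through a crank and rod. It has lost motion: 0.32 rad in all (16 mm at the handle), in which the wheel turns almost freely and the pusher stays; beyond it, steady friction of 2 to 3 N at the handle. Nothing springs back
- axis (a point): point on the handwheel's vertical axis, 98 mm above the cart top, level with the top of the crank handle. The wheel is a flat disc 124 mm across, its face 60 mm above the cart top, with a low hub nut (28 mm across, 8 mm high)
- handle (a point): centre of the top of the crank handle: a plain upright steel pin, 16 mm across, standing 38 mm above the wheel's face (60 to 98 mm above the cart top), 50 mm from the axis. It spins freely on its own axis. At the start it stands 0.25 to 0.95 rad anticlockwise of the mark; the pot comes home 0.5 to 1.05 rad clockwise of the mark
- mark (a point): fixed point where the centre of the handle's top must finally be: 50 mm from the axis towards the slide's -x, where a steel index fin (24 mm long, 4 mm wide, top 58 mm above the cart top) points radially at the wheel's rim from outside
- pusher: aluminium pusher block that slides along the slide's y. Origin: on the deck under the middle of its flat front face (80 mm wide, 47 mm high, facing +y towards the pot). From the face projects a round screw-set rubber pad, 36 mm across, centred 26 mm above the deck, by 1 to 8 mm (differs each time, not measured); it meets the pot. A push of F on the handle, above the friction, gives 1.3 to 1.8 F on the pot
- pointer (a point): tip of the small steel pointer on the +x end of the pusher, 12 mm above the deck
- pusher_mark (a point): fixed line on the deck (a thin steel fin, 3 mm wide) at which the pointer stands when the handle is at the mark with the slack taken up anticlockwise. Reached clockwise instead, the pointer would stop about 11 mm short of it (towards the wheel)
- pot: white ceramic orchid pot, a cylinder 104 mm across and 92 mm high with an orchid in it, about 0.3 to 0.65 kg, loose on the deck. Origin: centre of its underside. It slides at some 1.5 to 4.5 N. Fragile: pusher on pot must stay under 25 N, and 5 N or more shows it bears firmly
- home (a point): centre of the underside of a centred pot when it is fully home against the back rest (a fixed upright aluminium plate, 100 mm wide, 50 mm high, across the slide, facing the slide's -y); x and y along the slide's. The pot starts 10 to 28 mm short of it, up to 4 mm off the middle, which does not matter; the rest stands elsewhere each time
- dome: bystander: translucent humidity dome, 170 mm across, 112 mm high; origin under its centre
- fork: bystander: steel fork 195 mm long lying flat; origin near its middle
- mister: bystander: red trigger mister, 164 mm high, 72 mm across; origin under its centre
- scoop: bystander: beech measuring scoop, about 140 mm long, 28 mm high; origin near its middle
- jar: bystander: closed jar 60 mm across, 80 mm high; origin under its centre
- sparepot: bystander: empty terracotta pot 90 mm across, 75 mm high; origin under its centre

How it is judged:
By the outcome, as a careful person would: the job done as asked, in the order asked, and still so for the second after the job is handed in, with the robot touching nothing.
It also fails if it takes over 72 s, if anything falls off the work surface, if the arm or the gripper's body presses on something with over 40 N, if the wrist force passes 120 N, or if a joint passes its speed limit or range.

## Robot

A 6-joint arm with a two-finger parallel gripper is mounted at the origin on the work surface. World frame = base frame: x ahead of the robot, y to its left, z up, the work surface at z = 0. Lengths are in m, angles in rad, forces in N, time in s.
With the tool pointing down it reaches from about 0.3 to 0.825 m from the base axis. Payload 5.4 kg.
Tool frame: the origin (TCP) lies on the centre line of the jaws, within the pads' length; the fingertips stand 14 mm ahead of it and the grasp point (between the pads) lies 5 mm behind it; z points along the fingers, y is the line along which they close (so a half turn about z gives the same grasp; the last joint's range is limited). The gripper opens to 92 mm and grips with 3 to 60 N. Pads are 20 mm wide; open, the fingers measure 128 mm over their backs; the gripper's body (75 mm by 189 mm) begins 69 mm behind the grasp point.
Start: joints at [-1.532, 0.158, 1.597, -0, 1.386, -0.21], TCP at [0.142, -0.557, 0.229] pointing down, gripper open.
Joint ranges: [-2.91, 2.91], [-0.94, 2.29], [0.18, 2.7], [-1.29, 4.43], [0.17, 2.64], [-3, 3]. Speed limits (rad/s): [2.57, 2.57, 3.14, 3.14, 3.14, 3.14].

## Interface

Orientations are given as a unit quaternion [w, x, y, z].
In Python, from bench import bot, cams gives the robot as it stands.
- The arm moves only by the tool servo_tool, never from a script. Its arguments are lists of equal length, an entry for each row: "angular": the turn, a rotation vector about the world's x, y, z in degrees, a list of three; "slide": the shift along the world's x, y, z in mm, a list of three; "grip": the opening, from 0 (shut) to 1 (fully open). In form: {"angular": [[ax, ay, az], ...], "slide": [[tx, ty, tz], ...], "grip": [grip, ...]}. A call has 1 to 20 rows; each row is the pose to reach, as a shift and turn from the pose commanded when the call began; what a row does not reach only later rows make up. A row lasts 1/12 s, in which the tool goes at most 41.7 mm and 7.16 degrees, less where a joint would pass 70% of its speed; a pose out of reach is approached as far as the arm can. A call with a gripper value outside its range is refused whole. The fingers move at their own pace and stop on an object; the grip force is fixed at half the most. Time passes only in rows, so rows that repeat a pose let the fingers close. It gives the time, the measured TCP pose, the force, the opening and the grip force at its end, in the units of the state.
- bot.sense(): the state, without advancing time (a new reading comes with each control period).
- cams.snapshot(name): name is "scene" or "top" or "wrist"; returns (picture, depth): 480x640x3 uint8, red, green, blue; 480x640 float32, m along the optical axis (not along the pixel's ray), 0 where there is no reading.
- cams.camera_info(name): a dict with "K" (3x3 intrinsics, pixels), "rvec" (rotation vector, rad) and "tvec" (3), from world to camera coordinates, as OpenCV has them; the wrist camera has in their place "T_tool_cam" (4x4, takes a point from camera to tool coordinates, whose origin is the TCP and whose axes are the flange's). Camera axes: x right, y down, z forward; pixel columns grow to the right and rows downward; lengths in m; the calibration is good to about 2 mm. A picture is of the moment at which its call begins: read the wrist's pose just before it. camera_info takes no time and is no camera call.
- bot.sign_off(): hands the job in; it is judged then, once.
The state is a dict: "t": time; "joint_positions": joint angles; "joint_velocities": joint speeds; "joint_torque": joint torques, N m; "tool_pos": TCP position; "tcp_rot": TCP orientation; "contact_force": force on the tool from outside, world axes, zero at the start; "torque": the same for the moment, N m; "opening": finger opening in m; "grip_force": force on a finger pad.
Only numpy, scipy, OpenCV 4.12 (cv2) and the standard library are available. Lean on these libraries where they do the work, as an engineer would, in place of code of your own. Each camera call takes 0.05 s, during which the arm holds its last target. There are 200 camera calls.

## Working session

There is one attempt and no reset: what is moved stays moved. The work goes in short steps, Python scripts to look and compute and a tool call to move; the robot and the scene stay as the last step left them, time stands still between calls to the robot, and variables do not carry over. Pictures are saved under pics/ and viewed, at most 10 in all, crops included, and the job is handed in when it is done.

Besides the shell and the picture viewer there is one more tool, called after "Emit:" as name(argument=value, ...) on one line, values as JSON. servo_tool: Moves the arm, as the interface text tells. Its arguments: {"type":"object","properties":{"angular":{"type":"array","items":{"type":"array","items":{"type":"number"}}},"slide":{"type":"array","items":{"type":"array","items":{"type":"number"}}},"grip":{"type":"array","items":{"type":"number"}}},"required":["angular","slide","grip"]}

```bash
mkdir -p pics
cat > h.py <<'E'
import numpy as np,cv2
from bench import bot,cams
def cam(n):
    i=cams.camera_info(n);K=np.array(i["K"],float)
    R=cv2.Rodrigues(np.array(i["rvec"],float))[0];t=np.array(i["tvec"],float).ravel()
    return K,R,t
def ray(n,u,v,z):
    "world point on pixel ray at height z"
    K,R,t=cam(n);d=R.T@np.linalg.inv(K)@[u,v,1];c=-R.T@t
    return c+d*(z-c[2])/d[2]
def proj(n,P):
    K,R,t=cam(n);p=K@(R@np.asarray(P,float)+t);return p[:2]/p[2]
def dep(n,d,u,v):
    K,R,t=cam(n);z=float(d[int(v),int(u)]);return R.T@(np.linalg.inv(K)@[u,v,1]*z-t)
E
python3 - <<'E'
from h import *
s=bot.sense();print({k:np.round(v,3) for k,v in s.items()})
for n in("top","scene"):
    p,d=cams.snapshot(n);cv2.imwrite(f"pics/{n}0.png",p[:,:,::-1]);np.save(f"pics/{n}0.npy",d)
    K,R,t=cam(n);print(n,K.round(1).tolist(),(-R.T@t).round(3),R.round(2).tolist())
E
```

```text
{'t': np.float64(0.0), 'joint_positions': array([-1.532,  0.159,  1.598,  0.   ,  1.386, -0.21 ]), 'joint_velocities': array([-0.001, -0.   , -0.001,  0.   , -0.   , -0.001]), 'joint_torque': array([ 1.0000e-03, -3.8557e+01, -3.2211e+01,  7.0000e-02,  3.8000e-02,
       -0.0000e+00]), 'tool_pos': array([ 0.142, -0.557,  0.228]), 'tcp_rot': array([-0.001,  0.992,  0.124,  0.   ]), 'contact_force': array([0.452, 0.34 , 0.316]), 'torque': array([-0.034,  0.037,  0.036]), 'grip_force': np.float64(0.0), 'opening': np.float64(0.092)}
top [[510.6, 0.0, 324.2], [0.0, 510.6, 231.6], [0.0, 0.0, 1.0]] [0.429 0.009 1.286] [[-0.0, -1.0, 0.0], [-0.99, 0.0, -0.13], [0.13, -0.0, -0.99]]
scene [[597.3, 0.0, 307.5], [0.0, 597.3, 229.3], [0.0, 0.0, 1.0]] [ 1.062 -0.543  1.137] [[0.74, 0.67, 0.0], [0.55, -0.61, -0.58], [-0.38, 0.43, -0.82]]
```

View pics/top0.png

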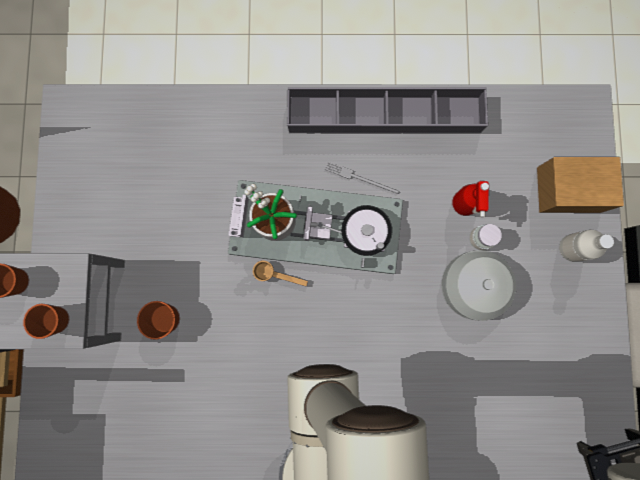

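View pics/scene0.png

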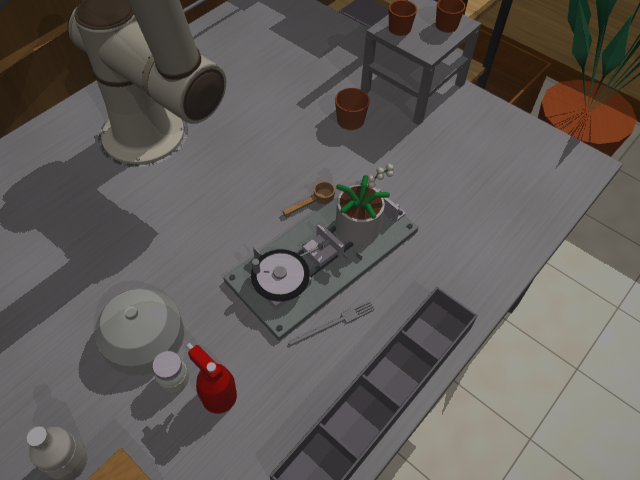

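Run:
```python
from h import *
p=cv2.imread("pics/top0.png")
cv2.imwrite("pics/top0c.png",cv2.resize(p[170:285,220:412],None,fx=4.1,fy=4.1,interpolation=cv2.INTER_CUBIC))
p=cv2.imread("pics/scene0.png")
cv2.imwrite("pics/scene0c.png",cv2.resize(p[190:345,215:425],None,fx=3.8,fy=3.8,interpolation=cv2.INTER_CUBIC))
```

```text
(no output)
```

View pics/top0c.png

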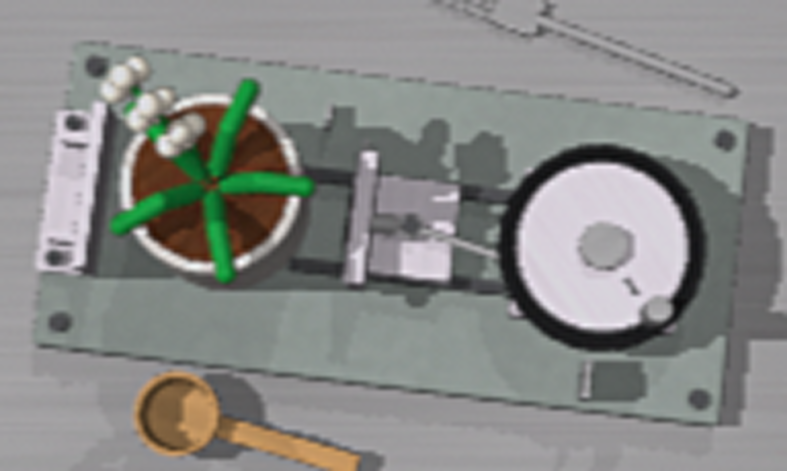

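View pics/scene0c.png

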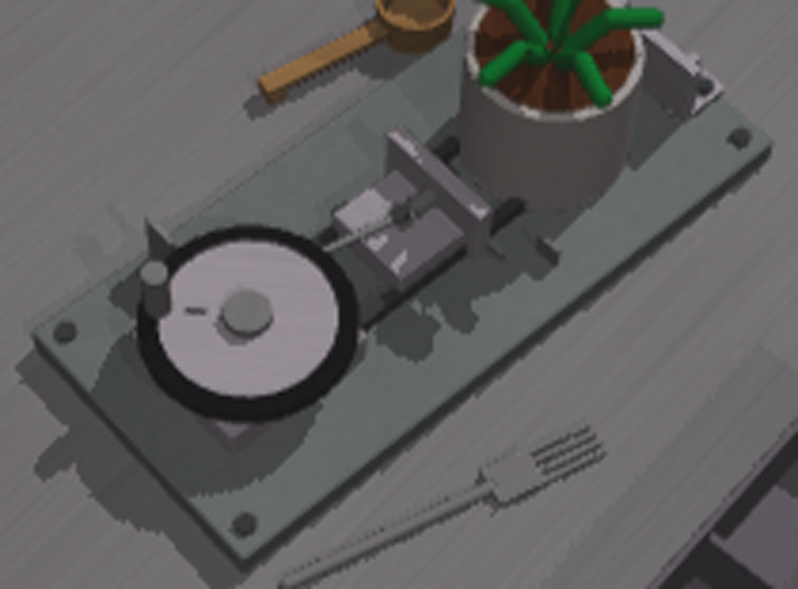

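```bash
cat > m.py <<'E'
from h import *
T=lambda x,y:(x/4.1+220-.4,y/4.1+170-.4)
S=lambda x,y:(x/3.8+215-.4,y/3.8+190-.4)
d=np.load("pics/top0.npy")
print("deckz",[dep("top",d,*T(*q)).round(4) for q in[(450,350),(200,320),(560,220)]])
c=np.array([ray("top",*T(*q),.02) for q in[(82,42),(748,122),(718,425),(35,347)]])
print(c.round(4)); ctr=c.mean(0)
yv=(c[0]+c[3]-c[1]-c[2])[:2];yv/=np.linalg.norm(yv);xv=np.array([yv[1],-yv[0]])
xe=(c[0]+c[1]-c[2]-c[3])[:2];xe/=np.linalg.norm(xe)
print("ctr",ctr.round(4),"yaw deg",np.degrees(np.arctan2(-yv[0],yv[1])),np.degrees(np.arctan2(xe[1],xe[0])),"size",np.linalg.norm(c[0]-c[1]),np.linalg.norm(c[1]-c[2]))
for n,f,items in(("top",T,dict(hub=(606,246,.068),handle=(659,308,.098),rim=(602,247,.06),fin_i=(587,362,.058),fin_o=(584,398,.058),)),("scene",S,dict(hub=(246,312,.068),handle=(155,270,.098),ptr=(504,257,.032),pmark=(556,262,.025)))):
    for k,(x,y,z) in items.items():
        w=ray(n,*f(x,y),z);r=(w-ctr)[:2];print(n,k,w.round(4),"slide xy",(r@xv).round(4),(r@yv).round(4))
a=ctr[:2]-.12*yv;print("axis from deck",a,"mark",a-.05*xv)
E
python3 m.py
```

```text
deckz [array([ 0.5303, -0.006 ,  0.0194]), array([0.5485, 0.1457, 0.0199]), array([ 0.6037, -0.0706,  0.0621])]
[[ 0.7208  0.2208  0.02  ]
 [ 0.6706 -0.1893  0.02  ]
 [ 0.4848 -0.1676  0.02  ]
 [ 0.5321  0.2454  0.02  ]]
ctr [0.6021 0.0273 0.02  ] yaw deg -6.75563591974735 -7.0586042322979115 size 0.4131974491645734 0.18699595169939456
top hub [ 0.5875 -0.097   0.068 ] slide xy 0.0002 -0.1252
top handle [ 0.5479 -0.1243  0.098 ] slide xy -0.0359 -0.1569
top rim [ 0.5879 -0.0954  0.06  ] slide xy 0.0004 -0.1235
top fin_i [ 0.5201 -0.086   0.058 ] slide xy -0.0681 -0.1222
top fin_o [ 0.499 -0.084  0.058] slide xy -0.0893 -0.1227
scene hub [ 0.5887 -0.0977  0.068 ] slide xy 0.0014 -0.1258
scene handle [ 0.5472 -0.1239  0.098 ] slide xy -0.0366 -0.1567
scene ptr [0.6579 0.0438 0.032 ] slide xy 0.0535 0.0229
scene pmark [0.68   0.0651 0.025 ] slide xy 0.0729 0.0467
axis from deck [ 0.58794708 -0.09182595] mark [ 0.53829424 -0.0859442 ]
```

Measured so far: the axis is at about (0.588, -0.097), and the handle top at about (0.5476, -0.124), roughly 41° anticlockwise of the mark. The slide yaw is about -6.9°. Next I move above the handle with the jaws tangential.

Emit:
servo_tool(angular=[[0,0,20],[0,0,20],[0,0,20],[0,0,20],[0,0,20],[0,0,20],[0,0,20],[0,0,20],[0,0,20],[0,0,20],[0,0,20],[0,0,20],[0,0,20],[0,0,20],[0,0,20],[0,0,20],[0,0,20],[0,0,20],[0,0,20],[0,0,20]], slide=[[406,433,0],[406,433,0],[406,433,0],[406,433,0],[406,433,0],[406,433,0],[406,433,0],[406,433,0],[406,433,0],[406,433,0],[406,433,0],[406,433,0],[406,433,0],[406,433,0],[406,433,0],[406,433,0],[406,433,0],[406,433,0],[406,433,0],[406,433,0]], grip=[0.5,0.5,0.5,0.5,0.5,0.5,0.5,0.5,0.5,0.5,0.5,0.5,0.5,0.5,0.5,0.5,0.5,0.5,0.5,0.5])

```text
t: 1.77
tool_pos: [0.5468, -0.1256, 0.2287]
tcp_rot: [0.0, 0.956, 0.293, -0.0]
contact_force: [0.3, 0.6, -0.8]
opening: 0.0461
grip_force: 0.0
```

Run:
```python
from h import *
s=bot.sense();np.save("pics/w1pose.npy",np.r_[s["tool_pos"],s["tcp_rot"]])
p,d=cams.snapshot("wrist");cv2.imwrite("pics/w1.png",p[:,:,::-1]);np.save("pics/w1.npy",d)
print(s["tool_pos"],s["tcp_rot"],s["contact_force"],s["joint_positions"]);i=cams.camera_info("wrist");print(i["K"],np.round(i["T_tool_cam"],3))
```

```text
[ 0.5468409  -0.12557453  0.22867346] [ 7.33541391e-05  9.55976504e-01  2.93443204e-01 -6.68749863e-05] [ 0.25703729  0.57262248 -0.78405259] [-4.40969529e-01  1.22559055e-01  1.63655808e+00 -2.02098585e-04
  1.38247561e+00  5.34211383e-01]
[[410.79690093   0.         322.47886247]
 [  0.         410.79690093 242.90599557]
 [  0.           0.           1.        ]] [[-0.    -0.971 -0.238  0.067]
 [ 1.    -0.     0.    -0.   ]
 [-0.    -0.238  0.971 -0.156]
 [ 0.     0.     0.     1.   ]]
```

View pics/w1.png

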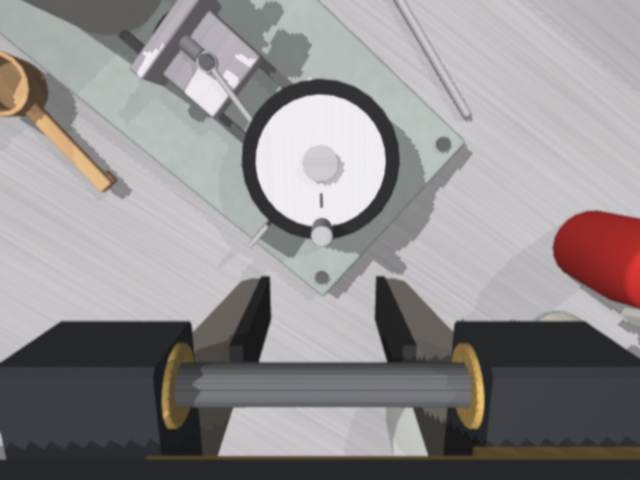

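The wrist view shows the handle top at about (321,232), the hub at (321,163), and the fin running from (270,225) to (253,245).

```bash
cat >> h.py <<'E'
from scipy.spatial.transform import Rotation as Ro
def wray(pose,u,v,z):
    i=cams.camera_info("wrist");T=np.array(i["T_tool_cam"]);K=np.array(i["K"])
    R=Ro.from_quat(np.r_[pose[4:7],pose[3]]).as_matrix()
    d=R@T[:3,:3]@np.linalg.inv(K)@[u,v,1];c=pose[:3]+R@T[:3,3]
    return c+d*(z-c[2])/d[2]
E
python3 - <<'E'
from h import *
p=np.load("pics/w1pose.npy")
q={k:wray(p,*v) for k,v in dict(handle=(321,232,.098),hub=(320.5,163,.068),fin_i=(269,226,.058),fin_o=(252.5,245,.058),rim=(320.5,159.5,.06),corner=(466,142,.02),corner2=(323,294,.02)).items()}
for k,v in q.items():print(k,v.round(4))
ax=q["hub"][:2]
for k in("handle","fin_i","fin_o"):
    e=q[k][:2]-ax;print(k,np.linalg.norm(e).round(4),np.degrees(np.arctan2(e[1],e[0]))%360)
f=(q["fin_o"]-q["fin_i"])[:2];print("fin dir",np.degrees(np.arctan2(f[1],f[0])))
# joint axis circle: rim contour via fit in top/wrist image
im=cv2.imread("pics/w1.png");g=im.max(2)
m=((g<75)).astype(np.uint8);m[:70]=0;m[240:]=0;m[:,:235]=0;m[:,405:]=0
n,l,st,_=cv2.connectedComponentsWithStats(m);k=1+np.argmax(st[1:,4]);c=max(cv2.findContours((l==k).astype(np.uint8),0,1)[0],key=cv2.contourArea)
h=cv2.convexHull(c)[:,0];w=np.array([wray(p,u,v,.06)[:2] for u,v in h if v<215])
A=np.c_[2*w,np.ones(len(w))];s=np.linalg.lstsq(A,(w**2).sum(1),rcond=None)[0];print("rim fit",s[:2],np.sqrt(s[2]+s[:2]@s[:2]))
E
```

```text
handle [ 0.5502 -0.1217  0.098 ]
hub [ 0.5888 -0.0949  0.068 ]
fin_i [ 0.5233 -0.0887  0.058 ]
fin_o [ 0.5023 -0.086   0.058 ]
rim [ 0.5907 -0.0936  0.06  ]
corner [ 0.672  -0.1901  0.02  ]
corner2 [ 0.4874 -0.1661  0.02  ]
handle 0.047 214.65494328970254
fin_i 0.0658 174.57576642391354
fin_o 0.087 174.11479155911337
fin dir 172.68435143877164
rim fit [ 0.58861536 -0.09475378] 0.06074046298676329
```

Emit:
servo_tool(angular=[[0,0,0],[0,0,0],[0,0,0],[0,0,0],[0,0,0],[0,0,0],[0,0,0],[0,0,0],[0,0,0],[0,0,0],[0,0,0],[0,0,0],[0,0,0],[0,0,0],[0,0,0]], slide=[[1,1,-30],[1,1,-60],[1,1,-90],[1,1,-115],[1,1,-130],[1,1,-140],[1,1,-147],[1,1,-147],[1,1,-147],[1,1,-147],[1,1,-147],[1,1,-147],[1,1,-147],[1,1,-147],[1,1,-147]], grip=[0.5,0.5,0.5,0.5,0.5,0.5,0.5,0.5,0.3,0.25,0.22,0.19,0.19,0.19,0.19])

```text
t: 3.07
tool_pos: [0.5487, -0.1233, 0.0818]
tcp_rot: [0.0, 0.956, 0.294, 0.0]
contact_force: [-0.4, -1.0, 0.1]
opening: 0.0173
grip_force: 0.0
```

Run:
```python
from h import *
s=bot.sense();print({k:np.round(s[k],4) for k in("t","tool_pos","tcp_rot","contact_force","opening","grip_force")})
p,d=cams.snapshot("wrist");cv2.imwrite("pics/w2.png",p[:,:,::-1])
```

```text
{'t': np.float64(3.0667), 'tool_pos': array([ 0.5487, -0.1233,  0.0818]), 'tcp_rot': array([1.000e-04, 9.557e-01, 2.945e-01, 1.000e-04]), 'contact_force': array([-0.4393, -0.9966,  0.0902]), 'opening': np.float64(0.0173), 'grip_force': np.float64(0.0)}
```

View pics/w2.png

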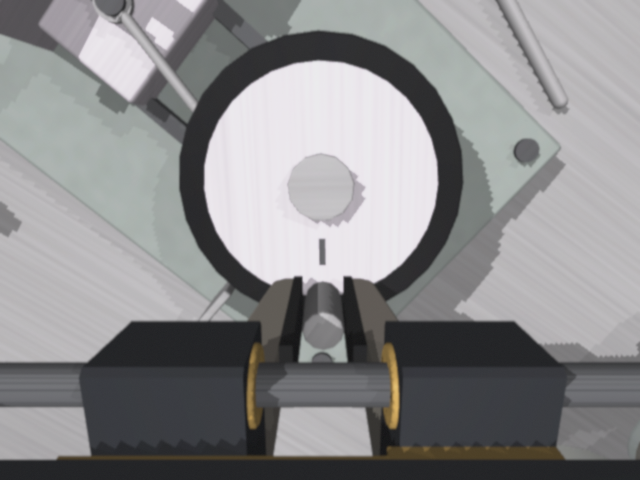

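Caged: the handle is centred between the jaws at column 321, with 17.3 mm opening. Next I compute the arc table.

```bash
cat > arc.py <<'E'
from h import *
import sys
C=np.array([.588,-.0958]);R=.048
def P(th):return 1e3*(C+R*np.array([np.cos(np.radians(th)),np.sin(np.radians(th))]))
def st():
    s=bot.sense();th=np.degrees(np.arctan2(*(s["tool_pos"][:2]-C)[::-1]))%360
    q=s["tcp_rot"];ty=np.degrees(np.arctan2(*(-Ro.from_quat(np.r_[q[1:],q[0]]).as_matrix()[:2,1])[::-1]))
    f=s["contact_force"];e=np.array([np.sin(np.radians(th)),-np.cos(np.radians(th))])
    print("t %.2f th %.2f toolth %.2f r %.4f z %.4f Ftan(on tool,cw+) %.2f Frad %.2f Fz %.2f op %.4f gf %.2f"%(s["t"],th,ty+90,np.hypot(*(s["tool_pos"][:2]-C)),s["tool_pos"][2],f[:2]@e,f[0]*e[1]-f[1]*e[0],f[2],s["opening"],s["grip_force"]))
if __name__=="__main__":
    st();a0,step,n=map(float,sys.argv[1:4])
    ds=[step*(k+1) for k in range(int(n))]
    print([[0,0,round(d,2)] for d in ds]);print([[*np.round(P(a0+d)-P(a0),1).tolist(),0] for d in ds])
E
python3 arc.py 214.5 -2.5 14
```

```text
t 3.12 th 214.86 toolth 214.26 r 0.0480 z 0.0817 Ftan(on tool,cw+) 0.67 Frad 0.08 Fz -0.19 op 0.0174 gf 0.00
[[0, 0, -2.5], [0, 0, -5.0], [0, 0, -7.5], [0, 0, -10.0], [0, 0, -12.5], [0, 0, -15.0], [0, 0, -17.5], [0, 0, -20.0], [0, 0, -22.5], [0, 0, -25.0], [0, 0, -27.5], [0, 0, -30.0], [0, 0, -32.5], [0, 0, -35.0]]
[[-1.1, 1.8, 0], [-2.2, 3.6, 0], [-3.2, 5.4, 0], [-4.1, 7.3, 0], [-4.9, 9.2, 0], [-5.7, 11.2, 0], [-6.3, 13.2, 0], [-6.9, 15.2, 0], [-7.4, 17.2, 0], [-7.8, 19.3, 0], [-8.1, 21.3, 0], [-8.3, 23.4, 0], [-8.4, 25.5, 0], [-8.4, 27.6, 0]]
```

Emit:
servo_tool(angular=[[0,0,-2.5],[0,0,-5.0],[0,0,-7.5],[0,0,-10.0],[0,0,-12.5],[0,0,-15.0],[0,0,-17.5],[0,0,-20.0],[0,0,-22.5],[0,0,-25.0],[0,0,-27.5],[0,0,-30.0],[0,0,-32.5],[0,0,-35.0]], slide=[[-1.1,1.8,0],[-2.2,3.6,0],[-3.2,5.4,0],[-4.1,7.3,0],[-4.9,9.2,0],[-5.7,11.2,0],[-6.3,13.2,0],[-6.9,15.2,0],[-7.4,17.2,0],[-7.8,19.3,0],[-8.1,21.3,0],[-8.3,23.4,0],[-8.4,25.5,0],[-8.4,27.6,0]], grip=[0.19,0.19,0.19,0.19,0.19,0.19,0.19,0.19,0.19,0.19,0.19,0.19,0.19,0.19])

```text
t: 4.28
tool_pos: [0.5402, -0.0964, 0.0816]
tcp_rot: [0.001, 1.0, -0.008, 0.0]
contact_force: [-0.6, -2.8, -0.3]
opening: 0.0177
grip_force: 1.5
```

```bash
python3 arc.py 179.5 -2 14
python3 - <<'E'
from h import *
p,d=cams.snapshot("top");cv2.imwrite("pics/t2.png",p[:,:,::-1])
E
```

```text
t 4.28 th 180.74 toolth 179.14 r 0.0478 z 0.0816 Ftan(on tool,cw+) -2.78 Frad -0.64 Fz -0.28 op 0.0177 gf 1.48
[[0, 0, -2.0], [0, 0, -4.0], [0, 0, -6.0], [0, 0, -8.0], [0, 0, -10.0], [0, 0, -12.0], [0, 0, -14.0], [0, 0, -16.0], [0, 0, -18.0], [0, 0, -20.0], [0, 0, -22.0], [0, 0, -24.0], [0, 0, -26.0], [0, 0, -28.0]]
[[0.0, 1.7, 0], [0.1, 3.3, 0], [0.3, 5.0, 0], [0.5, 6.7, 0], [0.8, 8.3, 0], [1.1, 10.0, 0], [1.5, 11.6, 0], [2.0, 13.2, 0], [2.5, 14.8, 0], [3.0, 16.4, 0], [3.7, 17.9, 0], [4.3, 19.5, 0], [5.0, 21.0, 0], [5.8, 22.5, 0]]
```

Friction is about 2.8 N at the handle. I continue to about 22° past the mark, which is before the earliest possible home.

Emit:
servo_tool(angular=[[0,0,-2.0],[0,0,-4.0],[0,0,-6.0],[0,0,-8.0],[0,0,-10.0],[0,0,-12.0],[0,0,-14.0],[0,0,-16.0],[0,0,-18.0],[0,0,-20.0],[0,0,-22.0],[0,0,-24.0],[0,0,-26.0],[0,0,-28.0]], slide=[[0.0,1.7,0],[0.1,3.3,0],[0.3,5.0,0],[0.5,6.7,0],[0.8,8.3,0],[1.1,10.0,0],[1.5,11.6,0],[2.0,13.2,0],[2.5,14.8,0],[3.0,16.4,0],[3.7,17.9,0],[4.3,19.5,0],[5.0,21.0,0],[5.8,22.5,0]], grip=[0.19,0.19,0.19,0.19,0.19,0.19,0.19,0.19,0.19,0.19,0.19,0.19,0.19,0.19])

```text
t: 5.5
tool_pos: [0.5455, -0.0741, 0.0816]
tcp_rot: [0.001, 0.969, -0.248, -0.0]
contact_force: [-2.8, -4.9, 1.2]
opening: 0.0174
grip_force: 2.4
```

```bash
python3 arc.py 151.5 -1 5
python3 - <<'E'
from h import *
p,d=cams.snapshot("top");cv2.imwrite("pics/t3.png",p[:,:,::-1])
cv2.imwrite("pics/t3c.png",cv2.resize(p[170:285,220:412,::-1],None,fx=4.1,fy=4.1,interpolation=cv2.INTER_CUBIC))
E
```

```text
t 5.50 th 152.89 toolth 151.24 r 0.0477 z 0.0816 Ftan(on tool,cw+) -5.63 Frad -0.27 Fz 1.17 op 0.0174 gf 2.42
[[0, 0, -1.0], [0, 0, -2.0], [0, 0, -3.0], [0, 0, -4.0], [0, 0, -5.0]]
[[0.4, 0.7, 0], [0.8, 1.5, 0], [1.3, 2.2, 0], [1.7, 2.9, 0], [2.2, 3.6, 0]]
```

View pics/t3c.png

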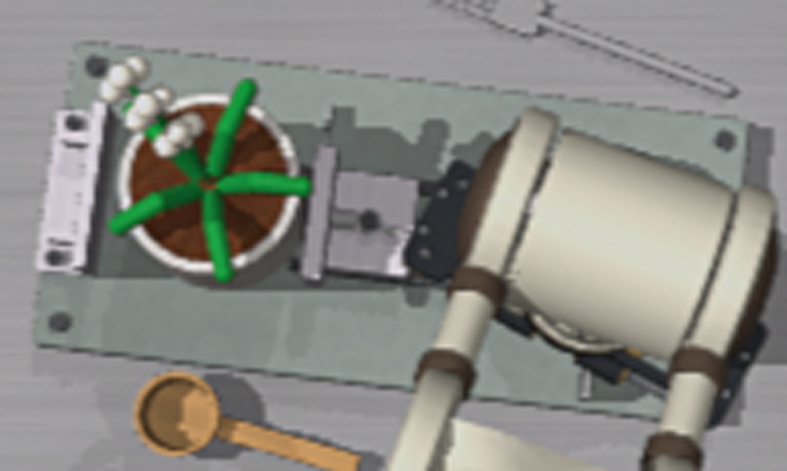

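The pot has just been contacted: force rose to 5.6 N and the pot moved about 1–2 mm. I estimate the remaining gap.

Run:
```python
from h import *
T=lambda x,y:(x/4.1+219.6,y/4.1+169.6)
yv=np.array([.120,.993])
L=ray("top",*T(119,184),.112)[:2];Rr=ray("top",*T(300,184),.112)[:2]
print("pot y",L@yv,Rr@yv,(L-Rr)@yv)
for z in(.07,.02):
  for q in((108,108),(98,190),(92,272)):print(z,q,ray("top",*T(*q),z)[:2]@yv)
```

```text
pot y 0.25553445511841744 0.15356453015694865 0.10196992496146876
0.07 (108, 108) 0.2752433852936498
0.07 (98, 190) 0.27428268162582814
0.07 (92, 272) 0.27101011821782783
0.02 (108, 108) 0.28409101858355795
0.02 (98, 190) 0.28309080056628716
0.02 (92, 272) 0.2796836345556015
```

```bash
python3 arc.py 151.5 -1.5 11
```

```text
t 5.55 th 152.53 toolth 151.14 r 0.0477 z 0.0816 Ftan(on tool,cw+) -3.69 Frad -0.39 Fz 0.67 op 0.0173 gf 2.14
[[0, 0, -1.5], [0, 0, -3.0], [0, 0, -4.5], [0, 0, -6.0], [0, 0, -7.5], [0, 0, -9.0], [0, 0, -10.5], [0, 0, -12.0], [0, 0, -13.5], [0, 0, -15.0], [0, 0, -16.5]]
[[0.6, 1.1, 0], [1.3, 2.2, 0], [1.9, 3.2, 0], [2.6, 4.3, 0], [3.4, 5.3, 0], [4.1, 6.3, 0], [4.9, 7.3, 0], [5.7, 8.3, 0], [6.5, 9.2, 0], [7.4, 10.1, 0], [8.2, 11.0, 0]]
```

Emit:
servo_tool(angular=[[0,0,-1.5],[0,0,-3.0],[0,0,-4.5],[0,0,-6.0],[0,0,-7.5],[0,0,-9.0],[0,0,-10.5],[0,0,-12.0],[0,0,-13.5],[0,0,-15.0]], slide=[[0.6,1.1,0],[1.3,2.2,0],[1.9,3.2,0],[2.6,4.3,0],[3.4,5.3,0],[4.1,6.3,0],[4.9,7.3,0],[5.7,8.3,0],[6.5,9.2,0],[7.4,10.1,0]], grip=[0.19,0.19,0.19,0.19,0.19,0.19,0.19,0.19,0.19,0.19])

```text
t: 6.38
tool_pos: [0.5526, -0.0637, 0.0815]
tcp_rot: [0.001, 0.928, -0.372, -0.001]
contact_force: [-3.7, -4.2, 2.2]
opening: 0.0173
grip_force: 2.4
```

```bash
cat > gap.py <<'E'
from h import *
def shift():
    "pot motion since t3 picture along slide y (m), by template match of the rim/soil"
    a=cv2.imread("pics/t3.png")[188:240,246:296];p,_=cams.snapshot("top");b=np.ascontiguousarray(p[183:245,231:301,::-1])
    r=cv2.matchTemplate(b,a,cv2.TM_CCOEFF_NORMED);_,m,_,(x,y)=cv2.minMaxLoc(r)
    f=lambda k:0.5*(k[0]-k[2])/(k[0]-2*k[1]+k[2])
    if 0<x<r.shape[1]-1:x=x+f(r[y,x-1:x+2])
    print("pot moved px left %.2f = %.1f mm"%(15-x,(15-x)*1.17/510.6*1e3*1.0),"corr %.3f"%m)
shift()
E
python3 arc.py 136.5 -1 6; python3 gap.py
```

```text
t 6.38 th 137.80 toolth 136.28 r 0.0478 z 0.0815 Ftan(on tool,cw+) -5.63 Frad 0.06 Fz 2.17 op 0.0173 gf 2.37
[[0, 0, -1.0], [0, 0, -2.0], [0, 0, -3.0], [0, 0, -4.0], [0, 0, -5.0], [0, 0, -6.0]]
[[0.6, 0.6, 0], [1.2, 1.2, 0], [1.8, 1.8, 0], [2.4, 2.3, 0], [3.0, 2.9, 0], [3.6, 3.5, 0]]
pot moved px left 4.16 = 9.5 mm corr 0.898
```

Emit:
servo_tool(angular=[[0,0,-1.0],[0,0,-2.0],[0,0,-3.0],[0,0,-4.0],[0,0,-5.0],[0,0,-6.0]], slide=[[0.6,0.6,0],[1.2,1.2,0],[1.8,1.8,0],[2.4,2.3,0],[3.0,2.9,0],[3.6,3.5,0]], grip=[0.19,0.19,0.19,0.19,0.19,0.19])

```text
t: 6.93
tool_pos: [0.5569, -0.0595, 0.0816]
tcp_rot: [0.0, 0.907, -0.421, -0.0]
contact_force: [-3.7, -2.3, 1.8]
opening: 0.0175
grip_force: 2.3
```

```bash
python3 arc.py 130.5 -1 3; python3 gap.py
```

```text
t 6.93 th 130.56 toolth 130.17 r 0.0478 z 0.0816 Ftan(on tool,cw+) -4.30 Frad -0.63 Fz 1.83 op 0.0175 gf 2.29
[[0, 0, -1.0], [0, 0, -2.0], [0, 0, -3.0]]
[[0.6, 0.5, 0], [1.3, 1.1, 0], [2.0, 1.6, 0]]
pot moved px left 6.15 = 14.1 mm corr 0.896
```

Emit:
servo_tool(angular=[[0,0,-0.5],[0,0,-1.0],[0,0,-1.5],[0,0,-1.5]], slide=[[0.3,0.3,0],[0.6,0.5,0],[1.0,0.8,0],[1.0,0.8,0]], grip=[0.19,0.19,0.19,0.19])

```text
t: 7.32
tool_pos: [0.558, -0.0587, 0.0816]
tcp_rot: [-0.0, 0.902, -0.433, -0.0]
contact_force: [-3.9, -2.2, 2.5]
opening: 0.0178
grip_force: 2.1
```

```bash
python3 arc.py 129 -0.5 4
```

```text
t 7.32 th 128.94 toolth 128.72 r 0.0478 z 0.0816 Ftan(on tool,cw+) -4.41 Frad -0.67 Fz 2.51 op 0.0178 gf 2.05
[[0, 0, -0.5], [0, 0, -1.0], [0, 0, -1.5], [0, 0, -2.0]]
[[0.3, 0.3, 0], [0.7, 0.5, 0], [1.0, 0.8, 0], [1.3, 1.0, 0]]
```

Emit:
servo_tool(angular=[[0,0,-0.5],[0,0,-1.0],[0,0,-1.5],[0,0,-1.5]], slide=[[0.3,0.3,0],[0.7,0.5,0],[1.0,0.8,0],[1.0,0.8,0]], grip=[0.19,0.19,0.19,0.19])

```text
t: 7.65
tool_pos: [0.559, -0.0579, 0.0816]
tcp_rot: [-0.0, 0.896, -0.444, 0.0]
contact_force: [-3.2, -2.7, 1.8]
opening: 0.0172
grip_force: 2.1
```

```bash
python3 arc.py 127.5 -0.5 4;python3 gap.py
```

```text
t 7.65 th 127.39 toolth 127.23 r 0.0477 z 0.0816 Ftan(on tool,cw+) -4.20 Frad 0.21 Fz 1.84 op 0.0172 gf 2.06
[[0, 0, -0.5], [0, 0, -1.0], [0, 0, -1.5], [0, 0, -2.0]]
[[0.3, 0.3, 0], [0.7, 0.5, 0], [1.0, 0.8, 0], [1.3, 1.0, 0]]
pot moved px left 7.05 = 16.1 mm corr 0.904
```

Emit:
servo_tool(angular=[[0,0,-0.5],[0,0,-1.0],[0,0,-1.5],[0,0,-1.5]], slide=[[0.3,0.3,0],[0.7,0.5,0],[1.0,0.8,0],[1.0,0.8,0]], grip=[0.19,0.19,0.19,0.19])

```text
t: 8.03
tool_pos: [0.56, -0.0571, 0.0816]
tcp_rot: [-0.0, 0.89, -0.456, 0.0]
contact_force: [-2.8, -1.4, 2.0]
opening: 0.0175
grip_force: 2.0
```

```bash
python3 arc.py 126 -0.5 4
```

```text
t 8.03 th 125.88 toolth 125.72 r 0.0478 z 0.0816 Ftan(on tool,cw+) -3.06 Frad -0.48 Fz 1.96 op 0.0175 gf 2.05
[[0, 0, -0.5], [0, 0, -1.0], [0, 0, -1.5], [0, 0, -2.0]]
[[0.3, 0.2, 0], [0.7, 0.5, 0], [1.0, 0.7, 0], [1.4, 1.0, 0]]
```

Emit:
servo_tool(angular=[[0,0,-0.5],[0,0,-1.0],[0,0,-1.5],[0,0,-1.5]], slide=[[0.3,0.2,0],[0.7,0.5,0],[1.0,0.7,0],[1.0,0.7,0]], grip=[0.19,0.19,0.19,0.19])

```text
t: 8.37
tool_pos: [0.561, -0.0564, 0.0816]
tcp_rot: [-0.0, 0.884, -0.468, 0.0]
contact_force: [-3.6, -2.7, 0.9]
opening: 0.0173
grip_force: 2.0
```

```bash
python3 arc.py 124.5 -0.5 4;python3 gap.py
```

```text
t 8.37 th 124.39 toolth 124.22 r 0.0478 z 0.0816 Ftan(on tool,cw+) -4.52 Frad 0.19 Fz 0.90 op 0.0173 gf 2.03
[[0, 0, -0.5], [0, 0, -1.0], [0, 0, -1.5], [0, 0, -2.0]]
[[0.3, 0.2, 0], [0.7, 0.5, 0], [1.0, 0.7, 0], [1.4, 0.9, 0]]
pot moved px left 7.83 = 18.0 mm corr 0.901
```

Emit:
servo_tool(angular=[[0,0,-0.5],[0,0,-1.0],[0,0,-1.5],[0,0,-1.5]], slide=[[0.3,0.2,0],[0.7,0.5,0],[1.0,0.7,0],[1.0,0.7,0]], grip=[0.19,0.19,0.19,0.19])

```text
t: 8.75
tool_pos: [0.562, -0.0557, 0.0816]
tcp_rot: [-0.0, 0.878, -0.479, 0.0]
contact_force: [-3.1, -2.5, 1.4]
opening: 0.0177
grip_force: 2.0
```

```bash
python3 arc.py 123 -0.5 4
```

```text
t 8.75 th 122.95 toolth 122.72 r 0.0478 z 0.0816 Ftan(on tool,cw+) -3.95 Frad 0.40 Fz 1.42 op 0.0177 gf 2.02
[[0, 0, -0.5], [0, 0, -1.0], [0, 0, -1.5], [0, 0, -2.0]]
[[0.4, 0.2, 0], [0.7, 0.5, 0], [1.1, 0.7, 0], [1.4, 0.9, 0]]
```

Emit:
servo_tool(angular=[[0,0,-0.5],[0,0,-1.0],[0,0,-1.5],[0,0,-1.5]], slide=[[0.4,0.2,0],[0.7,0.5,0],[1.1,0.7,0],[1.1,0.7,0]], grip=[0.19,0.19,0.19,0.19])

```text
t: 9.08
tool_pos: [0.5631, -0.055, 0.0816]
tcp_rot: [-0.0, 0.871, -0.491, -0.0]
contact_force: [-3.0, -1.3, 1.4]
opening: 0.0174
grip_force: 2.1
```

```bash
python3 arc.py 121.5 -0.5 4;python3 gap.py
```

```text
t 9.08 th 121.42 toolth 121.22 r 0.0478 z 0.0816 Ftan(on tool,cw+) -3.20 Frad -0.43 Fz 1.37 op 0.0174 gf 2.12
[[0, 0, -0.5], [0, 0, -1.0], [0, 0, -1.5], [0, 0, -2.0]]
[[0.4, 0.2, 0], [0.7, 0.4, 0], [1.1, 0.6, 0], [1.4, 0.9, 0]]
pot moved px left 8.54 = 19.6 mm corr 0.886
```

Emit:
servo_tool(angular=[[0,0,-0.5],[0,0,-1.0],[0,0,-1.5],[0,0,-1.5]], slide=[[0.4,0.2,0],[0.7,0.4,0],[1.1,0.6,0],[1.1,0.6,0]], grip=[0.19,0.19,0.19,0.19])

```text
t: 9.47
tool_pos: [0.5633, -0.0549, 0.0815]
tcp_rot: [0.001, 0.865, -0.502, -0.001]
contact_force: [-7.5, -3.7, 3.0]
opening: 0.0177
grip_force: 4.1
```

```bash
python3 arc.py 120 -0.5 4
```

```text
t 9.47 th 121.14 toolth 119.74 r 0.0478 z 0.0815 Ftan(on tool,cw+) -8.38 Frad -0.70 Fz 2.98 op 0.0177 gf 4.06
[[0, 0, -0.5], [0, 0, -1.0], [0, 0, -1.5], [0, 0, -2.0]]
[[0.4, 0.2, 0], [0.7, 0.4, 0], [1.1, 0.6, 0], [1.5, 0.8, 0]]
```

The stop is met. I add slightly more for a firm bearing.

Emit:
servo_tool(angular=[[0,0,-0.3],[0,0,-0.5],[0,0,-0.5],[0,0,-0.5]], slide=[[0.2,0.1,0],[0.4,0.2,0],[0.4,0.2,0],[0.4,0.2,0]], grip=[0.19,0.19,0.19,0.19])

```text
t: 9.8
tool_pos: [0.5634, -0.0548, 0.0815]
tcp_rot: [0.001, 0.863, -0.506, -0.001]
contact_force: [-9.9, -4.6, 5.1]
opening: 0.0177
grip_force: 4.7
```

```bash
python3 arc.py 119.5 2.5 19;python3 gap.py
```

```text
t 9.80 th 121.02 toolth 119.26 r 0.0478 z 0.0815 Ftan(on tool,cw+) -10.88 Frad -1.15 Fz 5.09 op 0.0177 gf 4.74
[[0, 0, 2.5], [0, 0, 5.0], [0, 0, 7.5], [0, 0, 10.0], [0, 0, 12.5], [0, 0, 15.0], [0, 0, 17.5], [0, 0, 20.0], [0, 0, 22.5], [0, 0, 25.0], [0, 0, 27.5], [0, 0, 30.0], [0, 0, 32.5], [0, 0, 35.0], [0, 0, 37.5], [0, 0, 40.0], [0, 0, 42.5], [0, 0, 45.0], [0, 0, 47.5]]
[[-1.8, -1.1, 0], [-3.6, -2.2, 0], [-5.3, -3.4, 0], [-6.9, -4.7, 0], [-8.5, -6.1, 0], [-10.0, -7.5, 0], [-11.5, -9.0, 0], [-12.9, -10.6, 0], [-14.2, -12.2, 0], [-15.4, -13.9, 0], [-16.6, -15.6, 0], [-17.7, -17.4, 0], [-18.7, -19.2, 0], [-19.7, -21.1, 0], [-20.5, -23.0, 0], [-21.3, -25.0, 0], [-22.0, -26.9, 0], [-22.6, -28.9, 0], [-23.1, -31.0, 0]]
pot moved px left 8.55 = 19.6 mm corr 0.887
```

The pot stays still as the force rises to 10.9 N, so it is home and bearing firmly (about 10–15 N). Now I wind back, stopping well short of the mark.

Emit:
servo_tool(angular=[[0,0,2.5],[0,0,5.0],[0,0,7.5],[0,0,10.0],[0,0,12.5],[0,0,15.0],[0,0,17.5],[0,0,20.0],[0,0,22.5],[0,0,25.0],[0,0,27.5],[0,0,30.0],[0,0,32.5],[0,0,35.0],[0,0,37.5],[0,0,40.0],[0,0,42.5],[0,0,42.5]], slide=[[-1.8,-1.1,0],[-3.6,-2.2,0],[-5.3,-3.4,0],[-6.9,-4.7,0],[-8.5,-6.1,0],[-10.0,-7.5,0],[-11.5,-9.0,0],[-12.9,-10.6,0],[-14.2,-12.2,0],[-15.4,-13.9,0],[-16.6,-15.6,0],[-17.7,-17.4,0],[-18.7,-19.2,0],[-19.7,-21.1,0],[-20.5,-23.0,0],[-21.3,-25.0,0],[-22.0,-26.9,0],[-22.0,-26.9,0]], grip=[0.19,0.19,0.19,0.19,0.19,0.19,0.19,0.19,0.19,0.19,0.19,0.19,0.19,0.19,0.19,0.19,0.19,0.19])

```text
t: 11.35
tool_pos: [0.5437, -0.0804, 0.0819]
tcp_rot: [-0.001, 0.987, -0.158, 0.001]
contact_force: [1.0, 2.1, 0.5]
opening: 0.0175
grip_force: 1.3
```

```bash
python3 arc.py 162 1 9;python3 gap.py
python3 - <<'E'
from h import *
s=bot.sense();np.save("pics/w4pose.npy",np.r_[s["tool_pos"],s["tcp_rot"]])
p,d=cams.snapshot("wrist");cv2.imwrite("pics/w4.png",p[:,:,::-1])
E
```

```text
t 11.35 th 160.86 toolth 161.77 r 0.0469 z 0.0819 Ftan(on tool,cw+) 2.35 Frad 0.23 Fz 0.54 op 0.0175 gf 1.32
[[0, 0, 1.0], [0, 0, 2.0], [0, 0, 3.0], [0, 0, 4.0], [0, 0, 5.0], [0, 0, 6.0], [0, 0, 7.0], [0, 0, 8.0], [0, 0, 9.0]]
[[-0.3, -0.8, 0], [-0.5, -1.6, 0], [-0.7, -2.4, 0], [-0.9, -3.2, 0], [-1.1, -4.0, 0], [-1.3, -4.9, 0], [-1.5, -5.7, 0], [-1.6, -6.5, 0], [-1.8, -7.3, 0]]
pot moved px left 8.56 = 19.6 mm corr 0.885
```

View pics/w4.png

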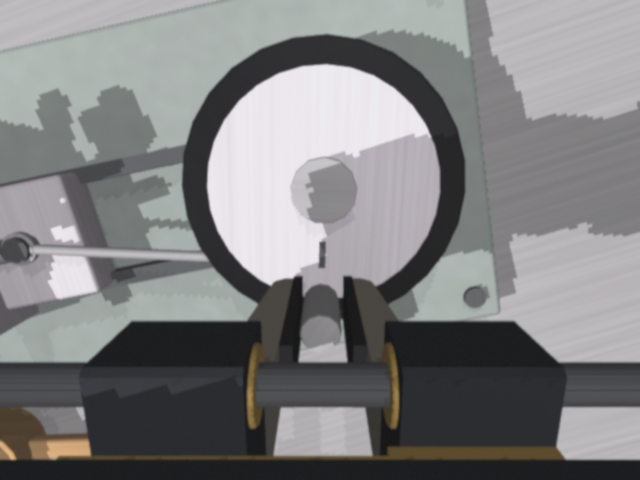

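The hub is at (324,190) and the wheel tick at (322,254). The deck's -y edge runs from (466,0) to (498,312), so I measure the wheel angle relative to the deck within this one image.

```bash
cat > ang.py <<'E'
from h import *
import sys
def circ(w):
    A=np.c_[2*w,np.ones(len(w))];s=np.linalg.lstsq(A,(w**2).sum(1),rcond=None)[0];return s[:2],np.sqrt(s[2]+s[:2]@s[:2])
def run(png,pose,e0,e1,box,tick):
    im=cv2.imread(png);g=im.max(2).astype(float)
    # deck edge: strongest gradient near the line e0->e1
    pts=[]
    for a in np.linspace(.03,.97,60):
        u,v=(1-a)*np.array(e0)+a*np.array(e1);r=im[int(round(v)),int(u)-9:int(u)+10].astype(float)
        d=np.abs(np.diff(r,axis=0)).sum(1);k=d.argmax();pts.append((int(u)-9+k+.5,round(v)))
    w=np.array([wray(pose,u,v,.02)[:2] for u,v in pts],np.float32)
    l=cv2.fitLine(w,cv2.DIST_HUBER,0,.002,.001).ravel();de=l[:2]*np.sign(-l[0])
    # rim outer/inner circle: white face contour
    x0,y0,x1,y1=box
    dark=(g<70).astype(np.uint8);dark[:y0]=0;dark[y1:]=0;dark[:,:x0]=0;dark[:,x1:]=0
    h=cv2.convexHull(np.argwhere(dark)[:,::-1].astype(np.int32))[:,0]
    h=h[h[:,1]<y1-8];c,R=circ(np.array([wray(pose,u,v,.06)[:2] for u,v in h]))
    # tick centroid
    tx,ty=tick;t=g[ty-18:ty+19,tx-8:tx+9];bg=np.median(t,axis=1,keepdims=True);wt=np.clip(bg-t-25,0,None)
    yy,xx=np.mgrid[ty-18:ty+19,tx-8:tx+9];u,v=(wt*xx).sum()/wt.sum(),(wt*yy).sum()/wt.sum()
    q=wray(pose,u,v,.06)[:2];e=q-c
    ang=lambda v:np.degrees(np.arctan2(v[1],v[0]))%360
    print("edge dir %.2f  axis %s R %.4f tick px %.1f %.1f r %.4f tickang %.2f  => anticw of mark deg %.2f"%(ang(de),c.round(4),R,u,v,np.hypot(*e),ang(e),(ang(e)-ang(de))))
if __name__=="__main__":
    run("pics/w4.png",np.load("pics/w4pose.npy"),(466,2),(497,305),(170,20,480,255),(322,254))
    p=np.load("pics/w4pose.npy")
    for h in((324,190),):print("hub",wray(p,*h,.068)[:2].round(4))
E
python3 ang.py
python3 - <<'E'
from h import *
p,_=cams.snapshot("scene");cv2.imwrite("pics/s4.png",p[:,:,::-1]);p0=cv2.imread("pics/scene0.png")
cv2.imwrite("pics/s4c.png",cv2.resize(p[190:345,215:425,::-1],None,fx=3.8,fy=3.8,interpolation=cv2.INTER_CUBIC))
E
```

```text
edge dir 173.20  axis [ 0.5886 -0.0948] R 0.0609 tick px 322.3 253.8 r 0.0293 tickang 160.75  => anticw of mark deg -12.45
hub [ 0.5888 -0.0951]
```

View pics/s4c.png

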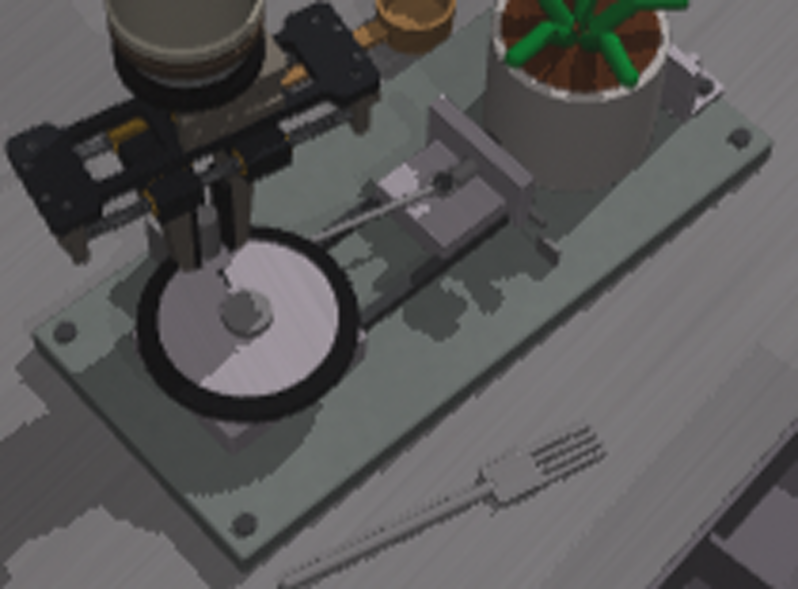

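Emit:
servo_tool(angular=[[0,0,1.0],[0,0,2.0],[0,0,3.0],[0,0,4.0],[0,0,5.0],[0,0,6.0],[0,0,7.0],[0,0,8.0],[0,0,8.0]], slide=[[-0.3,-0.8,0],[-0.5,-1.6,0],[-0.7,-2.4,0],[-0.9,-3.2,0],[-1.1,-4.0,0],[-1.3,-4.9,0],[-1.5,-5.7,0],[-1.6,-6.5,0],[-1.6,-6.5,0]], grip=[0.19,0.19,0.19,0.19,0.19,0.19,0.19,0.19,0.19])

```text
t: 12.25
tool_pos: [0.5409, -0.0879, 0.0816]
tcp_rot: [0.0, 0.996, -0.089, -0.0]
contact_force: [0.0, 1.8, 1.3]
opening: 0.0172
grip_force: 1.0
```

```bash
cat > ms.py <<'E'
import sys
from ang import *
n=sys.argv[1]
s=bot.sense();pose=np.r_[s["tool_pos"],s["tcp_rot"]];np.save(f"pics/{n}pose.npy",pose)
p,d=cams.snapshot("wrist");cv2.imwrite(f"pics/{n}.png",p[:,:,::-1])
# predict edge & tick pixels
i=cams.camera_info("wrist");T=np.array(i["T_tool_cam"]);K=np.array(i["K"]);R=Ro.from_quat(np.r_[pose[4:7],pose[3]]).as_matrix()
def pr(w):
    c=T[:3,:3].T@(R.T@(np.asarray(w)-pose[:3])-T[:3,3]);q=K@c;return q[:2]/q[2]
p4=np.load("pics/w4pose.npy")
a,b=[pr(wray(p4,*e,.02)) for e in((466,2),(497,305))]
if a[1]<2: a=a+(b-a)*(2-a[1])/(b[1]-a[1])
hb=pr([.5886,-.0949,.06]);print("edge",a.round(),b.round(),"hub",hb.round())
g=p.max(2).astype(float);tx,ty=322,254
sub=g[242:268,312:334];bg=np.median(sub,axis=1,keepdims=True);tx=312+int(np.clip(bg-sub-25,0,None).sum(0).argmax())
run(f"pics/{n}.png",pose,a,b,(int(hb[0])-150,int(hb[1])-170,int(hb[0])+150,255),(tx,254))
E
python3 arc.py 170 1 3; python3 ms.py w5; python3 gap.py
```

```text
t 12.25 th 170.51 toolth 169.81 r 0.0478 z 0.0816 Ftan(on tool,cw+) 1.75 Frad -0.28 Fz 1.34 op 0.0172 gf 1.04
[[0, 0, 1.0], [0, 0, 2.0], [0, 0, 3.0]]
[[-0.1, -0.8, 0], [-0.3, -1.7, 0], [-0.4, -2.5, 0]]
edge [485.  24.] [474. 325.] hub [321. 187.]
edge dir 172.86  axis [ 0.5886 -0.0948] R 0.0610 tick px 320.5 251.7 r 0.0290 tickang 169.78  => anticw of mark deg -3.08
pot moved px left 8.56 = 19.6 mm corr 0.885
```

Emit:
servo_tool(angular=[[0,0,0.9],[0,0,1.8],[0,0,2.6],[0,0,2.6],[0,0,2.6]], slide=[[-0.1,-0.8,0],[-0.3,-1.6,0],[-0.4,-2.3,0],[-0.4,-2.3,0],[-0.4,-2.3,0]], grip=[0.19,0.19,0.19,0.19,0.19])

```text
t: 12.77
tool_pos: [0.5404, -0.09, 0.0815]
tcp_rot: [0.0, 0.998, -0.067, -0.0]
contact_force: [1.0, 1.7, 1.0]
opening: 0.0173
grip_force: 1.1
```

```bash
python3 arc.py 172.6 1 1; python3 ms.py w6; python3 gap.py
```

```text
t 12.77 th 173.09 toolth 172.36 r 0.0479 z 0.0815 Ftan(on tool,cw+) 1.78 Frad 0.79 Fz 1.00 op 0.0173 gf 1.11
[[0, 0, 1.0]]
[[-0.1, -0.8, 0]]
edge [492.  31.] [467. 331.] hub [321. 186.]
edge dir 173.56  axis [ 0.5886 -0.0948] R 0.0609 tick px 320.3 252.6 r 0.0297 tickang 172.28  => anticw of mark deg -1.28
pot moved px left 8.56 = 19.6 mm corr 0.885
```

Emit:
servo_tool(angular=[[0,0,0.4],[0,0,0.7],[0,0,0.7],[0,0,0.7],[0,0,0.7],[0,0,0.7],[0,0,0.7],[0,0,0.7],[0,0,0.7],[0,0,0.7],[0,0,0.7],[0,0,0.7],[0,0,0.7],[0,0,0.7],[0,0,0.7]], slide=[[0,-0.3,0],[-0.1,-0.6,0],[-0.1,-0.6,0],[-0.1,-0.6,0],[-0.1,-0.6,0],[-0.1,-0.6,0],[-0.1,-0.6,0],[-0.1,-0.6,10],[-0.1,-0.6,30],[-0.1,-0.6,60],[-0.1,-0.6,90],[-0.1,-0.6,120],[-0.1,-0.6,145],[-0.1,-0.6,145],[-0.1,-0.6,145]], grip=[0.19,0.19,0.19,0.3,0.4,0.45,0.45,0.45,0.45,0.45,0.45,0.45,0.45,0.45,0.45])

```text
t: 14.12
tool_pos: [0.5415, -0.0911, 0.2291]
tcp_rot: [0.001, 0.998, -0.061, 0.002]
contact_force: [-0.2, -0.1, -0.7]
opening: 0.0413
grip_force: 0.0
```

```bash
python3 - <<'E'
from h import *
s=bot.sense();np.save("pics/w7pose.npy",np.r_[s["tool_pos"],s["tcp_rot"]]);print(s["t"],s["tool_pos"],s["opening"],s["contact_force"])
p,d=cams.snapshot("wrist");cv2.imwrite("pics/w7.png",p[:,:,::-1])
c=cv2.resize(p[70:290,180:470,::-1],None,fx=2.7,fy=2.7,interpolation=cv2.INTER_CUBIC)
cv2.imwrite("pics/w7c.png",c)
E
python3 gap.py
```

```text
14.1167 [ 0.54152985 -0.09110123  0.22906329] 0.041304590871276185 [-0.15237519 -0.0852325  -0.71093966]
pot moved px left 8.56 = 19.6 mm corr 0.885
```

View pics/w7c.png

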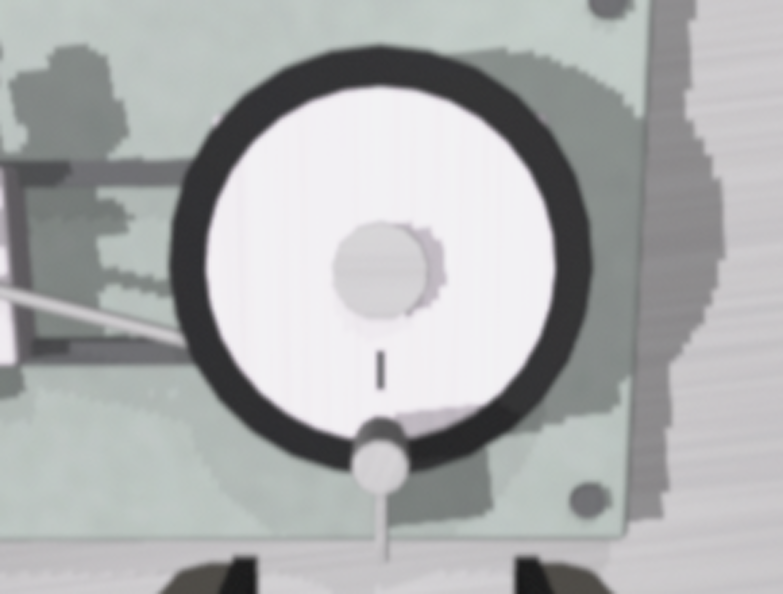

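Hub, tick and handle top are all at about column 380. The fin runs from about (381,500) to (384,560).

Run:
```python
from h import *
p=np.load("pics/w7pose.npy");f=lambda x,y:(x/2.7+180-.3,y/2.7+70-.3)
im=cv2.imread("pics/w7.png").astype(int)
for r in(254,260,266,272,276):print(r,im[r,312:332].max(1).tolist())
ang=lambda e:np.degrees(np.arctan2(e[1],e[0]))%360
h=wray(p,*f(380,270),.068)[:2]
for n,q,z in(("tick",(380.5,370),.06),("handle",(380,466),.098),("fin_i",(381,500),.058),("fin_o",(384,560),.058)):
    w=wray(p,*f(*q),z)[:2];print(n,w.round(4),np.hypot(*(w-h)).round(4),ang(w-h).round(2))
```

```text
254 [187, 188, 188, 188, 187, 185, 184, 190, 194, 190, 175, 145, 130, 128, 127, 128, 127, 127, 127, 128]
260 [189, 189, 189, 188, 187, 185, 186, 193, 196, 191, 175, 143, 127, 128, 127, 128, 127, 127, 129, 128]
266 [190, 189, 188, 188, 187, 186, 187, 193, 195, 192, 180, 163, 170, 180, 182, 183, 184, 185, 186, 186]
272 [196, 196, 195, 196, 195, 195, 196, 199, 196, 191, 179, 169, 183, 194, 195, 195, 196, 195, 196, 196]
276 [197, 197, 197, 197, 196, 196, 195, 195, 192, 189, 179, 170, 183, 193, 195, 195, 195, 194, 195, 195]
tick [ 0.5592 -0.0913] 0.0297 173.23
handle [ 0.5393 -0.0888] 0.0498 173.09
fin_i [ 0.5191 -0.0865] 0.07 173.22
fin_o [ 0.4999 -0.0851] 0.0893 173.77
```

```bash
python3 -c "
from bench import bot
print(bot.sign_off())"
```

```text
the job is handed in; nothing more can be done
None
```

The pot was pressed home at an estimated 10–15 N. The wheel was then wound back anticlockwise to stop with the handle within about 0.2 mm of the fin line; I let go, lifted clear and handed the job in, without checking the pusher's pointer against its own line at the end.

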